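# Sort the leftover cells and send the twin pack down the outfeed chute

## Task

Clear the bench at the battery pack station: stand the two wide cells upright in the empty trough of the tray that already holds wide cells, and the two slim cells upright in the empty trough of the tray that already holds slim cells. Send the flat twin pack down the steel chute: let it go lengthwise at the open upper end so that it slides under the clear cover and comes to rest against the stop at the foot. Any order will do; leave everything released and at rest.

Things in the scene. Friction and masses are not known exactly. Their poses are not given: they have to be found in the camera images.
- wide_a_mid (a point): One of two loose wide battery cells: an upright cylinder, 32 mm in diameter and 70 mm tall, white sleeve, black bands at both ends, steel top, about 140 g. It stands loose on the bench. The point is its centre, 35 mm above its base; z is along its axis.
- wide_b_mid (a point): One of two loose wide battery cells: an upright cylinder, 32 mm in diameter and 70 mm tall, white sleeve, black bands at both ends, steel top, about 140 g. It stands loose on the bench. The point is its centre, 35 mm above its base; z is along its axis.
- slim_a_mid (a point): One of two loose slim battery cells: an upright cylinder, 21 mm in diameter and 70 mm tall, white sleeve, black bands at both ends, steel top, about 70 g. It stands loose on the bench. The point is its centre, 35 mm above its base; z is along its axis.
- slim_b_mid (a point): One of two loose slim battery cells: an upright cylinder, 21 mm in diameter and 70 mm tall, white sleeve, black bands at both ends, steel top, about 70 g. It stands loose on the bench. The point is its centre, 35 mm above its base; z is along its axis.
- pack_mid (a point): Loose flat twin pack: a white box-shaped wrapped pair of cells with black bands at its two ends, 70 mm long (its x), 44 mm wide (its y), 24 mm high, about 150 g, lying flat on the bench. The point is its centre, 12 mm above its underside. Best gripped across its 44 mm width.
- tray_wide: Fixed grey tray, 120 (x) by 160 mm (y), origin at the centre of its underside. Floor 4 mm thick, walls 25 mm high. Back half (+x): fixed row of 3 standing wide cells, 74 mm high, at x = +38. Front half: empty trough, inside x -56 to +1, y -76 to +76 mm, room for two cells, e.g. at x -27, y +42 and -42; close the gripper along the tray's y there.
- tray_slim: Fixed grey tray, 120 (x) by 160 mm (y), origin at the centre of its underside. Floor 4 mm thick, walls 25 mm high. Back half (+x): fixed row of 4 standing slim cells, 74 mm high, at x = +34. Front half: empty trough, inside x -56 to +1, y -76 to +76 mm, room for two cells, e.g. at x -27, y +42 and -42; close the gripper along the tray's y there.
- chute: Fixed slick steel channel, 60 mm wide, 35 deg down along +y; origin: centre of underside. Floor from y -78, z 127 mm to a stop at y +78, z 18. Upper 108 mm open, side walls 14 high; the rest under a clear cover 40 above the floor. Takes the pack only lengthwise: released level, its length along y, centre at x 0, y -35, z 138, it tips and slides down; seated centre y 56, z 48.

How it is judged:
By the outcome, as a careful person would: the job done as asked, in the order asked, and still so for the second after the job is handed in, with the robot touching nothing.
It also fails if it takes over 109 s, if anything falls off the work surface, if the arm or the gripper's body presses on something with over 40 N, if the wrist force passes 120 N, or if a joint passes its speed limit or range.

## Robot

A 7-joint arm with a two-finger parallel gripper is mounted at the origin on the work surface. World frame = base frame: x ahead of the robot, y to its left, z up, the work surface at z = 0. Lengths are in m, angles in degrees, forces in N, time in s.
With the tool pointing down it reaches from about 0.425 to 0.875 m from the base axis. Payload 4.7 kg.
Tool frame: the origin (TCP) lies on the centre line of the jaws, within the pads' length; the fingertips stand 19 mm ahead of it and the grasp point (between the pads) is the TCP; z points along the fingers, y is the direction in which the jaws open and shut (so a half turn about z gives the same grasp; the last joint's range is limited). The gripper opens to 85 mm and grips with 20 to 120 N. Pads are 22 mm wide; open, the fingers measure 114 mm over their backs; the gripper's body (76 mm by 85 mm) begins 54 mm behind the grasp point. The pads swing forward as they close: fully open they stand 13 mm farther back than shut.
Start: joints at [-65.254, 18.392, -4.016, 83.108, 1.295, 78.541, -3.26], TCP at [0.264, 0.594, 0.25] pointing down, gripper open.
Joint ranges: [-163.93, 163.93], [-17.29, 119.83], [-79.2, 71.16], [3.27, 140.29], [-89.18, 269.18], [5.43, 117.66], [-154.24, 154.24]. Speed limits (degrees/s): [147.25, 147.25, 180, 180, 180, 180, 180].

## Interface

Orientations are given as [roll, pitch, yaw] about the fixed x, y, z axes, in that order (R = Rz(yaw) Ry(pitch) Rx(roll)).
In Python, from rig import robot gives the robot as it stands.
- The arm moves only by the tool servo_tool, never from a script. Its argument "rows" is a list that holds one entry, the list of rows, each a list of 6 numbers: the shift along the world's x, y, z in m, then the turn, a rotation vector about the world's x, y, z in rad. A call has 1 to 12 rows; each row shifts and turns the commanded pose from where the row before left it; what a row does not reach is not made up. A row lasts 1/10 s, in which the tool goes at most 50 mm and 8.59 degrees, less where a joint would pass 70% of its speed; a pose out of reach is approached as far as the arm can. A call with a gripper value outside its range is refused whole. "claw" is the gripper's target within -1 to 1 (fully open at 1, half-way at 0, shut at -1), set as the call begins (left out, the last holds). The fingers move at their own pace and stop on an object; "newtons" is the grip in N (left out, the last holds). Time passes only in rows, so rows that do not move let the fingers close. It gives the time, the measured TCP pose, the force and the opening at its end, in the units of the state.
- robot.get_obs(): the state, without advancing time (a new reading comes with each control period).
- robot.capture(name): name is "scene" or "top"; returns (picture, depth): 400x640x3 uint8, red, green, blue; 400x640 float32, m along the optical axis (not along the pixel's ray), 0 where there is no reading.
- robot.camera_info(name): a dict with "intrinsics" (3x3 intrinsics, pixels), "dist_coeffs" ([k1, k2, p1, p2, k3] as OpenCV has them; the pictures are not rectified), "world_to_cam" (4x4, takes a point from world to camera coordinates). Camera axes: x right, y down, z forward; pixel columns grow to the right and rows downward; lengths in m; the calibration is good to about 2 mm. A picture is of the moment at which its call begins. camera_info takes no time and is no camera call.
- robot.job_done(): hands the job in, once; it reports no verdict.
The state is a dict: "t": time; "joint_positions": joint angles; "joint_vel": joint speeds; "effort": joint torques, N m; "tool_pos": TCP position; "tcp_rot": TCP orientation; "force": force on the tool from outside, world axes, zero at the start; "ft_torque": the same for the moment, N m; "finger_gap": finger opening in m.
Only numpy, scipy, OpenCV 4.12 (cv2) and the standard library are available. Lean on these libraries where they do the work, as an engineer would, in place of code of your own. Each camera call takes 0.05 s, during which the arm holds its last target. There are 200 camera calls.

## Working session

There is one attempt and no reset: what is moved stays moved. The work goes in short steps, Python scripts to look and compute and a tool call to move; the robot and the scene stay as the last step left them, time stands still between calls to the robot, and variables do not carry over. Pictures are saved under pics/ and viewed, about 12 in all and at most 16, crops included, and the job is handed in when it is done.

Besides the shell and the picture viewer there is one more tool, called by a JSON object that holds its "method" and its "body", one argument or row to a line. servo_tool: Moves the arm, as the interface text tells. Its arguments: {"type":"object","properties":{"rows":{"type":"array","items":{"type":"array","items":{"type":"array","items":{"type":"number"}}}},"claw":{"type":"number"},"newtons":{"type":"number"}},"required":["rows"]}

```bash
ls; mkdir -p pics; cat > h.py <<'E'
import numpy as np,cv2
from rig import robot
def save(n,f):
    im,d=robot.capture(n); cv2.imwrite(f'pics/{f}.png',im[:,:,::-1]); np.savez(f'pics/{f}.npz',im=im,d=d); return im,d
def ray(n,px):
    c=robot.camera_info(n); K=np.array(c["intrinsics"]);T=np.array(c["world_to_cam"])
    p=cv2.undistortPoints(np.array(px,float).reshape(-1,1,2),K,np.array(c["dist_coeffs"],float)).reshape(-1,2)
    r=np.c_[p,np.ones(len(p))]; R=T[:3,:3]
    return -R.T@T[:3,3], r@R   # origin, dirs (cam z=1)
def onplane(n,px,z):
    o,r=ray(n,px); return o+r*((z-o[2])/r[:,2])[:,None]
def cloud(n,d):
    h,w=d.shape; u,v=np.meshgrid(np.arange(w),np.arange(h)); o,r=ray(n,np.c_[u.ravel(),v.ravel()])
    return (o+r*d.reshape(-1,1)).reshape(h,w,3)
E
python3 - <<'E'
from h import *
print(robot.get_obs())
for n in("scene","top"):
    im,d=save(n,n+"0"); o,r=ray(n,[[320,200]]); print(n,o,r,(d>0).mean())
E
```

```text
pics
{'t': 0.0, 'joint_positions': array([-65.25289661,  18.44008119,  -4.01625548,  83.17484318,
         1.29480559,  78.54117081,  -3.26208653]), 'joint_vel': array([-0.02380646, -0.05159819, -0.03216828,  0.06463112,  0.0129757 ,
       -0.01502418, -0.00980869]), 'effort': array([ 1.80575880e-04, -4.93594730e+01, -3.82265327e-01, -3.14325070e+01,
        1.31717679e-02,  1.15018510e-02,  2.76588037e-05]), 'tool_pos': array([0.26358069, 0.59360826, 0.2492125 ]), 'tcp_rot': array([-1.79889142e+02,  5.35249487e-03,  1.56061212e+02]), 'force': array([-0.40359168, -0.27960755, -0.85318557]), 'ft_torque': array([0.00878732, 0.00754645, 0.00674928]), 'finger_gap': 0.08531394412992437}
scene [ 1.05709107 -0.21222432  0.78426084] [[-0.51465097  0.25110085 -0.8198965 ]] 0.99604296875
top [ 0.49285893 -0.01502274  0.98005003] [[ 0.05367199  0.01465481 -0.99846747]] 0.99599609375
```

View pics/top0.png

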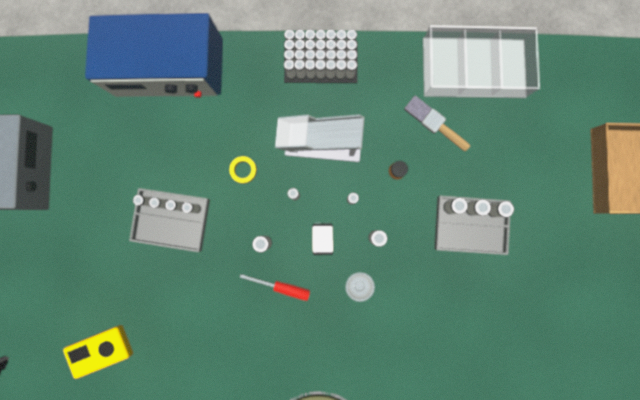

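View pics/scene0.png

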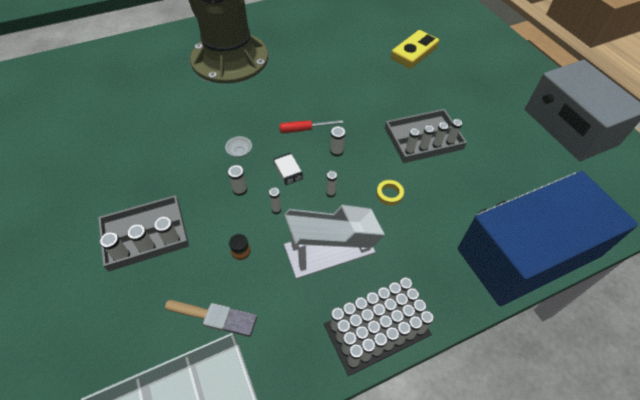

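```bash
cat > m.py <<'E'
from h import *
z=np.load('pics/top0.npz'); im,d=z['im'],z['d']; P=cloud('top',d)
def blob(m,lo,hi,amin):
    n,l,s,c=cv2.connectedComponentsWithStats(m.astype(np.uint8))
    return [(i,s[i],c[i],l==i) for i in range(1,n) if s[i][4]>amin]
box=np.zeros(d.shape,bool); box[100:300,120:530]=1
m=box&(d>0)&(P[...,2]>0.012)
for i,s,c,l in blob(m,0,0,30):
    Q=P[l]; zz=Q[:,2]; print('blob',s,c.round(1),'zmax %.3f med %.3f'%(np.percentile(zz,98),np.median(zz)))
print('table',np.median(P[260:300,200:240,2]))
g=cv2.cvtColor(im,cv2.COLOR_RGB2HSV); w=(g[...,1]<60)&(g[...,2]>150)&box
for i,s,c,l in blob(w,0,0,25):
    zt=np.median(P[l][:,2]); k,_=cv2.findContours(l.astype(np.uint8),cv2.RETR_EXTERNAL,cv2.CHAIN_APPROX_NONE)
    r=cv2.minAreaRect(k[0]); print('white',c.round(1),s[2:],'z %.3f'%zt,onplane('top',[c],zt).round(4),r)
# chute heights
for v in range(112,166,6): print(v,[ '%d'%(1000*P[v,u,2]) for u in range(270,372,6)])
c=np.full((3,),0)
cv2.imwrite('pics/c0.png',np.vstack([cv2.resize(im[105:170,265:375,::-1],None,fx=6,fy=6,interpolation=cv2.INTER_CUBIC)]))
E
python3 m.py
```

```text
blob [405 100  65  51 944] [433.6 120.7] zmax 0.021 med 0.017
blob [ 275  115   90   41 2955] [319.8 133.5] zmax 0.126 med 0.083
blob [229 157  27  26 305] [242.4 169.5] zmax 0.020 med 0.016
blob [389 161  20  19 269] [398.5 169.7] zmax 0.046 med 0.043
blob [ 130  189   78   63 1290] [166.8 213.6] zmax 0.075 med 0.025
blob [288 189  12  11 100] [293.5 194.1] zmax 0.072 med 0.068
blob [347 193  12  12  98] [352.6 198.5] zmax 0.072 med 0.068
blob [ 435  196   78   59 1535] [475.2 216. ] zmax 0.075 med 0.028
blob [313 223  20  32 625] [322.5 238.9] zmax 0.025 med 0.022
blob [369 231  18  15 204] [378.  237.6] zmax 0.072 med 0.069
blob [253 236  18  16 223] [261.3 243. ] zmax 0.072 med 0.068
blob [346 272  29  28 329] [360.1 286.6] zmax 0.023 med 0.018
blob [240 275  70  25 481] [285.6 288.5] zmax 0.026 med 0.021
table -0.0014406216485282064
white [426.4 114.6] [ 40  32 626] z 0.017 [[ 0.7402 -0.2411  0.0168]] ((425.7588806152344, 113.36471557617188), (39.155948638916016, 18.439090728759766), 40.60129928588867)
white [320.4 137.1] [  89   48 3297] z 0.075 [[ 0.675  -0.0018  0.0751]] ((31
[... 1887 characters left out ...]
97', '53', '61', '73', '80', '86', '96', '105', '112', '123', '-1']
130 ['-4', '0', '63', '68', '80', '88', '96', '50', '62', '73', '82', '89', '95', '106', '113', '123', '-2']
136 ['-4', '-2', '63', '72', '82', '87', '97', '51', '64', '74', '80', '88', '96', '105', '116', '119', '0']
142 ['-1', '49', '60', '69', '79', '90', '47', '53', '60', '70', '80', '91', '101', '107', '114', '124', '-4']
148 ['0', '-2', '51', '58', '65', '72', '81', '78', '83', '90', '99', '108', '116', '124', '127', '123', '-1']
154 ['-2', '0', '-1', '3', '2', '6', '5', '5', '4', '3', '3', '5', '5', '7', '37', '-2', '1']
160 ['0', '2', '-1', '0', '0', '-1', '-1', '1', '-1', '-1', '-3', '-1', '0', '5', '6', '-1', '-2']
```

```bash
python3 - <<'E'
import cv2,numpy as np
t=cv2.imread('pics/top0.png');s=cv2.imread('pics/scene0.png')
f=lambda i,x,y:cv2.resize(i[y:y+75,x:x+100],(400,300),interpolation=cv2.INTER_CUBIC)
cv2.imwrite('pics/c1.png',np.vstack([np.hstack([f(t,270,95),cv2.resize(s[190:280,275:395],(400,300))]),np.hstack([f(t,120,180),f(t,425,185)])]))
E
```

```text
(no output)
```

View pics/c1.png

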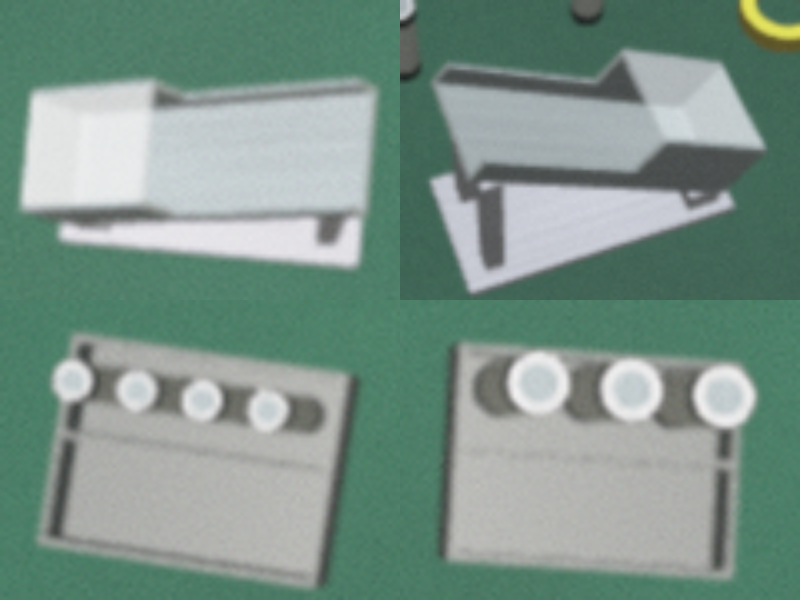

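```bash
cat > m2.py <<'E'
from h import *
z=np.load('pics/top0.npz'); im,d=z['im'],z['d']; P=cloud('top',d)
g=cv2.cvtColor(im,cv2.COLOR_RGB2GRAY)
for nm,(x,y),r,lx,gs in(('slim',(120,180),(4,6),.034,[(138.2,200),(154,202.5),(170.5,205),(186.8,207.5)]),('wide',(425,185),(6,9),.038,[(459.8,205.5),(482.8,207.2),(505.8,209.2)])):
    px=[]
    for u,v in gs:
        k=int(r[1])+1; u0,v0=int(round(u)),int(round(v)); w=g[v0-k:v0+k+1,u0-k:u0+k+1]>(195)
        l=cv2.connectedComponents(w.astype(np.uint8))[1]; yy,xx=np.nonzero(w); px.append((u0-k+xx.mean(),v0-k+yy.mean()))
    Q=onplane('top',px,.074); print(nm,np.round(px,1).tolist(),Q.round(4).tolist())
    D=Q[0]-Q[-1]; yaw=np.arctan2(-D[0],D[1]); c=Q.mean(0)[:2]-lx*np.array([np.cos(yaw),np.sin(yaw)])
    print(' spacing',np.linalg.norm(np.diff(Q,axis=0),axis=1).round(4),'yaw',np.degrees(yaw).round(2),'centre',c.round(4))
    R=np.array([[np.cos(yaw),-np.sin(yaw)],[np.sin(yaw),np.cos(yaw)]])
    sub=np.zeros(d.shape,bool); sub[y:y+75,x:x+100]=1
    m=sub&(P[...,2]>.018)&(P[...,2]<.032); L=(P[m][:,:2]-c)@R
    print(' rim local pct',np.percentile(L,[2,98],axis=0).round(3).tolist())
    for s in(.042,-.042): print(' slot',(c+R@[-.027,s]).round(4))
px=[(138.2,188.3),(209.2,198.8),(200.5,251.8),(130,240.8),(438,195.8),(511,201),(508,254),(436,249.5)]
C=onplane('top',px,.025); print('rim corners',C.round(3).tolist(),C[:4].mean(0).round(4),C[4:].mean(0).round(4))
F=P[122:144,314:358].reshape(-1,3); A=np.c_[F[:,:2],np.ones(len(F))]
for _ in range(4):
    q=np.linalg.lstsq(A,F[:,2],rcond=None)[0]; e=F[:,2]-A@q; k=abs(e)<.006; F,A=F[k],A[k]
yw=np.arctan2(q[0],-q[1]);print('chute slope',np.degrees(np.arctan(np.hypot(q[0],q[1]))),'yaw',np.degrees(yw),len(F))
E=onplane('top',[(362,118.7),(360,147.5)],.127); print(E.round(4).tolist())
e=E[0]-E[1];print('w',np.linalg.norm(e),'yaw edge',np.degrees(np.arctan2(e[1],e[0])))
# chute origin: high end from floor plane: where z=.127 ; also all blob in local frame
m=np.zeros(d.shape,bool); m[112:152,270:372]=1; m&=P[...,2]>.03
c=np.array([np.cos(yw),np.sin(yw)]);s=np.array([-c[1],c[0]])
B=P[m]; print('along y pct',np.percentile(B[:,:2]@s,[1,99]),'x pct',np.percentile(B[:,:2]@c,[1,99]))
up=B[(B[:,:2]@s)<np.percentile(B[:,:2]@s,50)]; print('x upper',np.percentile(up[:,:2]@c,[1,2,98,99]))
print('floor z at mid',q)
# pack
hsv=cv2.cvtColor(im,cv2.COLOR_RGB2HSV)
m=np.zeros(d.shape,np.uint8); m[222:258,308:338]=1; m&=((P[...,2]>.014)).astype(np.uint8)
k,_=cv2.findContours(m,0,1); r=cv2.minAreaRect(max(k,key=cv2.contourArea)); b=onplane('top',cv2.boxPoints(r),.024); print('pack',r,b.round(4).tolist(),b.mean(0))
E
python3 m2.py
```

```text
slim [[137.5, 199.6], [153.5, 202.2], [170.0, 204.6], [186.4, 207.3]] [[0.5403, 0.3883, 0.074], [0.5349, 0.3531, 0.074], [0.5299, 0.3171, 0.074], [0.5244, 0.2815, 0.074]]
 spacing [0.0356 0.0363 0.036 ] yaw -8.45 centre [0.4988 0.34  ]
 rim local pct [[-0.059, -0.08], [0.059, 0.08]]
 slot [0.4782 0.3855]
 slot [0.4659 0.3024]
wide [[459.2, 205.4], [482.5, 206.9], [505.6, 208.7]] [[0.5318, -0.2954, 0.074], [0.5288, -0.3452, 0.074], [0.5253, -0.3947, 0.074]]
 spacing [0.0499 0.0497] yaw -3.71 centre [ 0.4907 -0.3426]
 rim local pct [[-0.059, -0.079], [0.059, 0.08]]
 slot [ 0.4665 -0.299 ]
 slot [ 0.4611 -0.3828]
rim corners [[0.568, 0.409, 0.025], [0.546, 0.246, 0.025], [0.428, 0.264, 0.025], [0.45, 0.425, 0.025], [0.555, -0.263, 0.025], [0.544, -0.428, 0.025], [0.426, -0.419, 0.025], [0.436, -0.258, 0.025]] [0.4979 0.3361 0.025 ] [ 0.4904 -0.3421  0.025 ]
chute slope 34.90318941356496 yaw -4.951428671161058 968
[[0.7024, -0.0857, 0.127], [0.644, -0.0816, 0.127]]
w 0.05851688002179208 yaw edge -3.9675092519574164
along y pct [-0.02673834  0.15134695] x pct [0.6457812  0.71184751]
x upper [0.64576484 0.64602303 0.71123583 0.71193588]
floor z at mid [-0.06021868 -0.69508879  0.1064731 ]
pack ((322.5, 238.5), (31.0, 19.0), 90.0) [[0.4932, 0.0142, 0.024], [0.4934, -0.0279, 0.024], [0.4252, -0.0282, 0.024], [0.4249, 0.0137, 0.024]] [ 0.45916833 -0.00703807  0.024     ]
```

{"method": "servo_tool", "body": {
  "rows": [
    [[0.021,-0.038,0,0,0,0.0225],[0.021,-0.038,0,0,0,0.0225],[0.021,-0.038,0,0,0,0.0225],[0.021,-0.038,0,0,0,0.0225],[0.021,-0.038,0,0,0,0.0225],[0.021,-0.038,0,0,0,0.0225],[0.021,-0.038,0,0,0,0.0225],[0.021,-0.038,0,0,0,0.0225],[0.021,-0.038,0,0,0,0.0225],[0.021,-0.038,0,0,0,0.0225],[0.021,-0.038,0,0,0,0.0225],[0.021,-0.038,0,0,0,0.0225]]
  ],
  "claw": 1,
  "newtons": 40
}}

```text
t: 1.3
tool_pos: [0.5161, 0.1364, 0.2501]
tcp_rot: [180.0, -0.0, 171.6]
force: [0.8, 0.4, -0.0]
finger_gap: 0.0855
```

{"method": "servo_tool", "body": {
  "rows": [
    [[0.02,-0.04,0,0,0,0],[0.02,-0.0395,0,0,0,0],[0,0,-0.04,0,0,0],[0,0,-0.04,0,0,0],[0,0,-0.04,0,0,0],[0,0,0,0,0,0],[0,0,0,0,0,0]]
  ]
}}

```text
t: 2.0
tool_pos: [0.5556, 0.0585, 0.1305]
tcp_rot: [-180.0, -0.1, 171.5]
force: [0.6, -0.4, 0.1]
finger_gap: 0.0851
```

```bash
python3 - <<'E'
from h import *
im,d=save('scene','s1'); cv2.imwrite('pics/s1c.png',cv2.resize(im[80:230,210:410,::-1],(800,600),interpolation=cv2.INTER_CUBIC))
E
```

```text
(no output)
```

View pics/s1c.png

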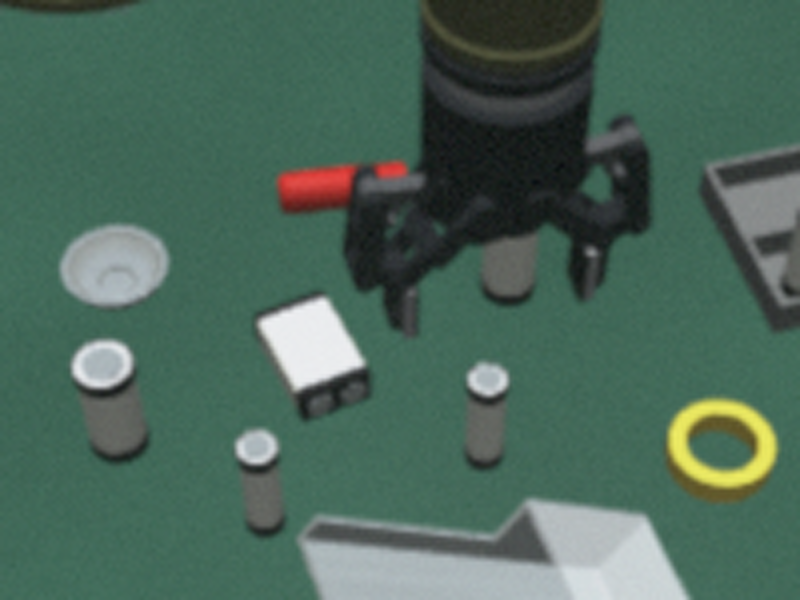

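The gripper stands over the slim cell, its top at crop (488,380) = scene (332,175). The finger tips are at (403,330) and (588,298). I'll check their midpoint and the cell from this second view.

```bash
python3 - <<'E'
from h import *
f=lambda p:(np.array(p)/4+[210,80]).tolist()
for z in(.111,.12): print(z,onplane('scene',[f((403,332)),f((588,298))],z).round(4))
print(onplane('scene',[f((488,380)),f((257,447)),f((103,366))],.07).round(4))
E
```

```text
0.111 [[0.5435 0.0155 0.111 ]
 [0.562  0.1119 0.111 ]]
0.12 [[0.5504 0.0124 0.12  ]
 [0.5686 0.1076 0.12  ]]
[[ 0.5608  0.0568  0.07  ]
 [ 0.5513 -0.0703  0.07  ]
 [ 0.4682 -0.1252  0.07  ]]
```

{"method": "servo_tool", "body": {
  "rows": [
    [[0.002,-0.001,-0.04,0,0,0],[0,0,-0.03,0,0,0],[0,0,-0.01,0,0,0],[0,0,0,0,0,0]]
  ]
}}

```text
t: 2.45
tool_pos: [0.5581, 0.0578, 0.051]
tcp_rot: [180.0, 0.0, 171.5]
force: [-0.1, 0.4, -0.3]
finger_gap: 0.0853
```

{"method": "servo_tool", "body": {
  "rows": [
    [[0,0,0,0,0,0],[0,0,0,0,0,0],[0,0,0,0,0,0],[0,0,0,0,0,0],[0,0,0,0,0,0],[0,0,0,0,0,0],[0,0,0,0,0,0],[0,0,0,0,0,0]]
  ],
  "claw": -1
}}

```text
t: 3.25
tool_pos: [0.5583, 0.0577, 0.051]
tcp_rot: [180.0, 0.1, 171.5]
force: [-1.2, 0.2, 5.1]
finger_gap: 0.0196
```

{"method": "servo_tool", "body": {
  "rows": [
    [[0,0,0.03,0,0,0],[0,0,0.04,0,0,0],[0,0,0.04,0,0,0],[-0.01,0.041,0,0,0,0],[-0.01,0.041,0,0,0,0],[-0.01,0.041,0,0,0,0],[-0.01,0.041,0,0,0,0],[-0.01,0.041,0,0,0,0],[-0.01,0.041,0,0,0,0],[-0.01,0.041,0,0,0,0],[-0.01,0.041,0,0,0,0],[0,0,0,0,0,0]]
  ]
}}

```text
t: 4.45
tool_pos: [0.473, 0.3934, 0.1593]
tcp_rot: [179.8, -0.2, 172.1]
force: [-1.3, -0.3, -0.1]
finger_gap: 0.0199
```

```bash
python3 - <<'E'
from h import *
im,d=save('scene','s2'); cv2.imwrite('pics/s2c.png',cv2.resize(im[40:190,330:530,::-1],(800,600),interpolation=cv2.INTER_CUBIC))
E
```

```text
(no output)
```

View pics/s2c.png

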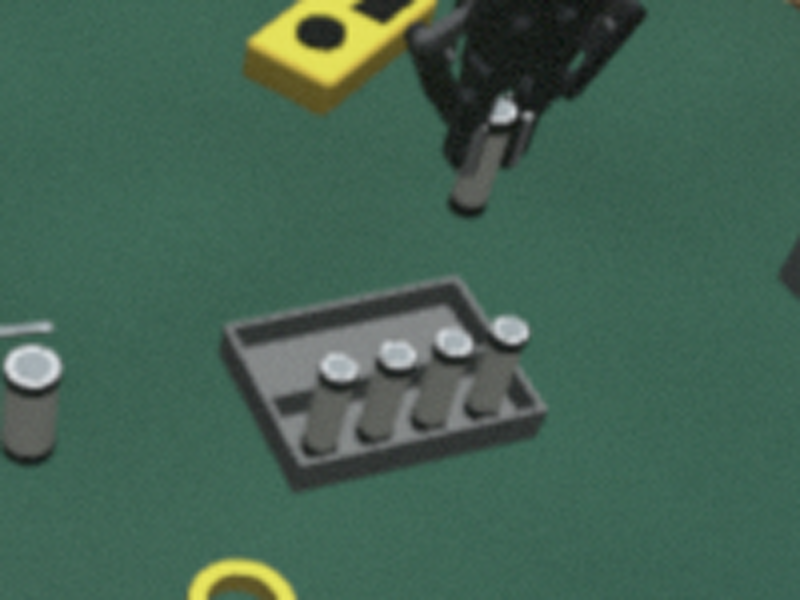

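The slim cell hangs upright in the jaws (its top at crop (503,112)) in front of the tray's empty trough. I'll lower it.

{"method": "servo_tool", "body": {
  "rows": [
    [[0,0,-0.02,0,0,0],[0,0,-0.03,0,0,0],[0,0,-0.03,0,0,0],[0,0,-0.015,0,0,0],[0,0,-0.006,0,0,0],[0,0,0,0,0,0],[0,0,0,0,0,0]]
  ]
}}

```text
t: 5.2
tool_pos: [0.4788, 0.386, 0.0607]
tcp_rot: [179.9, 0.1, 171.5]
force: [1.2, 0.7, 0.9]
finger_gap: 0.0198
```

{"method": "servo_tool", "body": {
  "rows": [
    [[0,0,-0.003,0,0,0],[0,0,-0.002,0,0,0],[0,0,0,0,0,0],[0,0,0,0,0,0]]
  ]
}}

```text
t: 5.6
tool_pos: [0.4782, 0.3861, 0.055]
tcp_rot: [179.9, 0.1, 171.5]
force: [0.6, -0.3, 0.9]
finger_gap: 0.0196
```

{"method": "servo_tool", "body": {
  "rows": [
    [[0,0,0,0,0,0],[0,0,0,0,0,0],[0,0,0,0,0,0],[0,0,0,0,0,0],[0,0,0,0,0,0],[0,0,0.02,0,0,0],[0,0,0.04,0,0,0],[0,0,0.04,0,0,0],[0,0,0,0,0,0]]
  ],
  "claw": 1
}}

```text
t: 6.5
tool_pos: [0.4809, 0.388, 0.1611]
tcp_rot: [179.5, 0.4, 171.5]
force: [1.3, 1.2, 1.2]
finger_gap: 0.0855
```

{"method": "servo_tool", "body": {
  "rows": [
    [[0.0065,-0.0415,0,0,0,0],[0.0065,-0.0415,0,0,0,0],[0.0065,-0.0415,0,0,0,0],[0.0065,-0.0415,0,0,0,0],[0.0065,-0.0415,0,0,0,0],[0.0065,-0.0415,0,0,0,0],[0.0065,-0.0415,0,0,0,0],[0.0065,-0.0415,0,0,0,0],[0.0065,-0.0415,0,0,0,0],[0.0065,-0.0415,0,0,0,0],[0.0065,-0.0415,0,0,0,0],[0,0,0,0,0,0]]
  ]
}}

```text
t: 7.7
tool_pos: [0.5489, -0.0789, 0.1543]
tcp_rot: [-179.8, 0.1, 171.0]
force: [-0.3, -0.2, 0.2]
finger_gap: 0.0853
```

```bash
python3 - <<'E'
from h import *
im,d=save('scene','s3'); cv2.imwrite('pics/s3c.png',cv2.resize(im[60:240,210:490,::-1],(800,514),interpolation=cv2.INTER_CUBIC))
E
```

```text
(no output)
```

View pics/s3c.png

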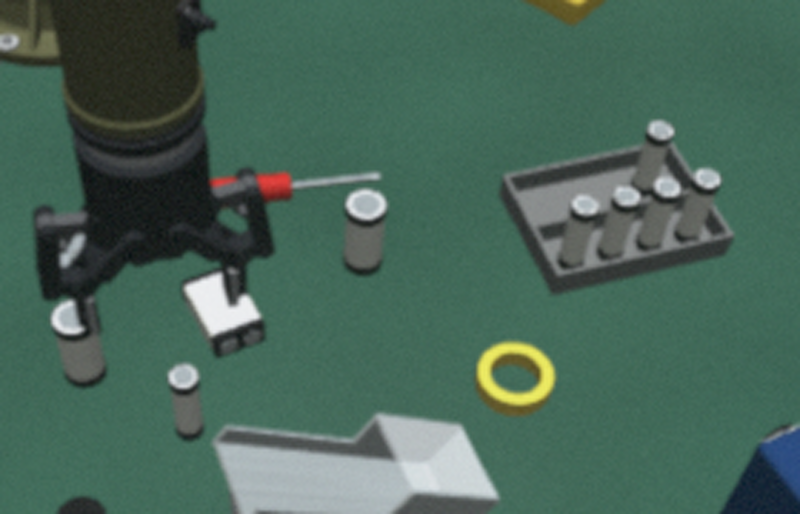

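The first slim cell stands in the trough, with its top at crop (660,130). Next is slim b, top at crop (184,377), below the open gripper.

{"method": "servo_tool", "body": {
  "rows": [
    [[0,0,0,0,0,0],[0,0,-0.04,0,0,0],[0,0,-0.035,0,0,0],[0,0,-0.02,0,0,0],[0,0,-0.009,0,0,0],[0,0,0,0,0,0]]
  ]
}}

```text
t: 8.35
tool_pos: [0.5484, -0.0694, 0.0492]
tcp_rot: [180.0, -0.1, 171.7]
force: [-0.6, 0.3, 0.4]
finger_gap: 0.0854
```

{"method": "servo_tool", "body": {
  "rows": [
    [[0,0,0,0,0,0],[0,0,0,0,0,0],[0,0,0,0,0,0],[0,0,0,0,0,0],[0,0,0,0,0,0],[0,0,0,0,0,0],[0,0,0,0,0,0],[0,0,0,0,0,0]]
  ],
  "claw": -1
}}

```text
t: 9.15
tool_pos: [0.5497, -0.0709, 0.051]
tcp_rot: [180.0, 0.1, 171.5]
force: [-1.9, 0.2, 5.4]
finger_gap: 0.0204
```

{"method": "servo_tool", "body": {
  "rows": [
    [[0,0,0.03,0,0,0],[0,0,0.04,0,0,0],[-0.0092,0.0414,0.04,0,0,0],[-0.0092,0.0414,0,0,0,0],[-0.0092,0.0414,0,0,0,0],[-0.0092,0.0414,0,0,0,0],[-0.0092,0.0414,0,0,0,0],[-0.0092,0.0414,0,0,0,0],[-0.0092,0.0414,0,0,0,0],[-0.0092,0.0414,0,0,0,0],[-0.0092,0.0414,0,0,0,0],[0,0,0,0,0,0]]
  ]
}}

```text
t: 10.35
tool_pos: [0.4642, 0.3031, 0.1539]
tcp_rot: [179.8, -0.1, 172.1]
force: [0.0, -0.0, -0.1]
finger_gap: 0.0202
```

{"method": "servo_tool", "body": {
  "rows": [
    [[0,0,0,0,0,0],[0,0,-0.02,0,0,0],[0,0,-0.03,0,0,0],[0,0,-0.03,0,0,0],[0,0,-0.015,0,0,0],[0,0,-0.006,0,0,0],[0,0,0,0,0,0],[0,0,0,0,0,0]]
  ]
}}

```text
t: 11.15
tool_pos: [0.4689, 0.2949, 0.0545]
tcp_rot: [180.0, 0.1, 171.4]
force: [0.4, -1.3, 2.1]
finger_gap: 0.0205
```

{"method": "servo_tool", "body": {
  "rows": [
    [[0,0,0,0,0,0],[0,0,0,0,0,0],[0,0,0,0,0,0],[0,0,0,0,0,0],[0,0,0,0,0,0],[0,0,0.02,0,0,0],[0,0,0.04,0,0,0],[0,0,0.04,0,0,0],[0,0,0,0,0,0]]
  ],
  "claw": 1
}}

```text
t: 12.05
tool_pos: [0.4711, 0.298, 0.1598]
tcp_rot: [179.5, 0.4, 171.5]
force: [1.8, 1.0, -0.1]
finger_gap: 0.0856
```

{"method": "servo_tool", "body": {
  "rows": [
    [[-0.001,-0.0378,0,0,0,0.0185],[-0.001,-0.0378,0,0,0,0.0185],[-0.001,-0.0378,0,0,0,0.0185],[-0.001,-0.0378,0,0,0,0.0185],[-0.001,-0.0378,0,0,0,0.0185],[-0.001,-0.0378,0,0,0,0.0185],[-0.001,-0.0378,0,0,0,0.0185],[-0.001,-0.0378,0,0,0,0.0185],[0,0,0,0,0,0],[0,0,0,0,0,0],[0,0,0,0,0,0]]
  ]
}}

```text
t: 13.15
tool_pos: [0.4597, -0.0055, 0.1534]
tcp_rot: [180.0, -0.0, -179.9]
force: [-0.8, -0.4, -0.7]
finger_gap: 0.086
```

```bash
python3 - <<'E'
from h import *
im,d=save('scene','s4'); cv2.imwrite('pics/s4c.png',cv2.resize(im[60:240,210:490,::-1],(800,514),interpolation=cv2.INTER_CUBIC))
E
```

```text
(no output)
```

View pics/s4c.png

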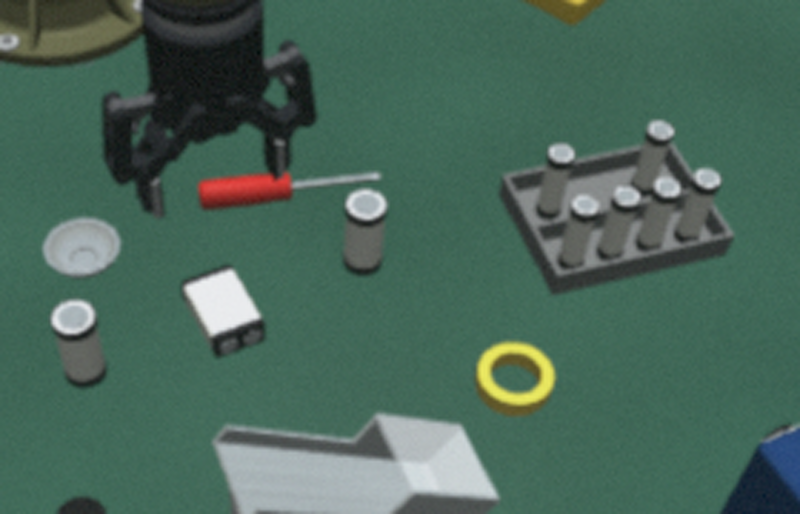

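Both slim cells stand in the slim trough (tops at crop (560,153) and (660,130)). The pack lies at (225,310) under the gripper. I'll lower onto it.

{"method": "servo_tool", "body": {
  "rows": [
    [[0,-0.001,-0.04,0,0,0],[0,0,-0.04,0,0,0],[0,0,-0.03,0,0,0],[0,0,-0.015,0,0,0],[0,0,-0.005,0,0,0],[0,0,0,0,0,0],[0,0,0,0,0,0]]
  ]
}}

```text
t: 13.9
tool_pos: [0.4607, -0.007, 0.0245]
tcp_rot: [180.0, 0.1, -179.9]
force: [0.4, -0.4, -0.8]
finger_gap: 0.0858
```

{"method": "servo_tool", "body": {
  "rows": [
    [[0,0,0,0,0,0],[0,0,0,0,0,0],[0,0,0,0,0,0],[0,0,0,0,0,0],[0,0,0,0,0,0],[0,0,0,0,0,0]]
  ],
  "claw": -1
}}

```text
t: 14.5
tool_pos: [0.4604, -0.0075, 0.0245]
tcp_rot: [180.0, 0.1, -180.0]
force: [-1.0, 0.3, 5.3]
finger_gap: 0.0428
```

{"method": "servo_tool", "body": {
  "rows": [
    [[0,0,0.02,0,0,0],[0,0,0.03,0,0,0],[0,0,0.04,0,0,0],[0,0,0.04,0,0,0],[0,0,0.04,0,0,0],[0,0,0,0,0,0]]
  ]
}}

```text
t: 15.1
tool_pos: [0.4631, -0.0075, 0.199]
tcp_rot: [179.9, 0.6, 180.0]
force: [1.5, -0.2, -1.1]
finger_gap: 0.0434
```

{"method": "servo_tool", "body": {
  "rows": [
    [[0.018,-0.0028,0,0,0,-0.1376],[0.018,-0.0028,0,0,0,-0.1376],[0.018,-0.0028,0,0,0,-0.1376],[0.018,-0.0028,0,0,0,-0.1376],[0.018,-0.0028,0,0,0,-0.1376],[0.018,-0.0028,0,0,0,-0.1376],[0.018,-0.0028,0,0,0,-0.1376],[0.018,-0.0028,0,0,0,-0.1376],[0.018,-0.0028,0,0,0,-0.1376],[0.018,-0.0028,0,0,0,-0.1376],[0.018,-0.0028,0,0,0,-0.1376],[0.018,-0.0028,0,0,0,-0.1376]]
  ]
}}

```text
t: 16.3
tool_pos: [0.6757, -0.0413, 0.1918]
tcp_rot: [-179.9, 0.0, 85.1]
force: [-0.2, 0.4, -0.7]
finger_gap: 0.0431
```

{"method": "servo_tool", "body": {
  "rows": [
    [[0,0,0,0,0,0],[0,0,0,0,0,0],[0,0,0,0,0,0]]
  ]
}}

```text
t: 16.6
tool_pos: [0.6747, -0.0412, 0.1929]
tcp_rot: [-179.9, -0.0, 85.5]
force: [0.1, -1.1, -2.0]
finger_gap: 0.043
```

```bash
python3 - <<'E'
from h import *
im,d=save('scene','s5'); t,_=save('top','t5')
cv2.imwrite('pics/s5c.png',np.hstack([cv2.resize(im[140:290,265:405,::-1],(400,429),interpolation=cv2.INTER_CUBIC),cv2.resize(t[95:245,260:400,::-1],(400,429),interpolation=cv2.INTER_CUBIC)]))
E
```

```text
(no output)
```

View pics/s5c.png

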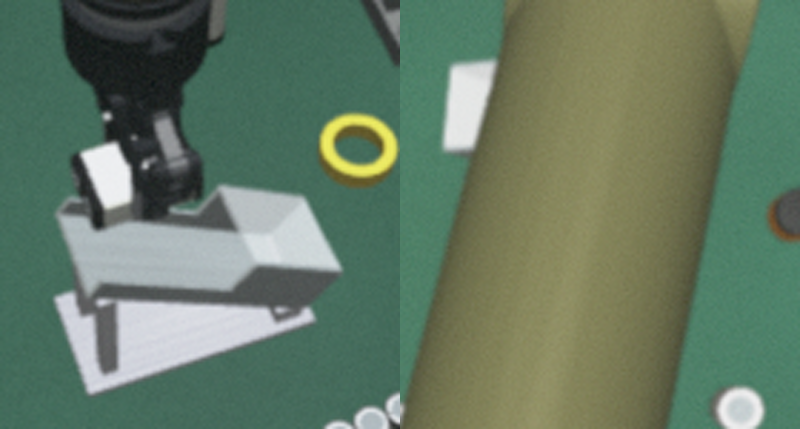

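```bash
python3 - <<'E'
from h import *
z=np.load('pics/s5.npz');im,d=z['im'],z['d'];P=cloud('scene',d)
cv2.imwrite('pics/s5d.png',cv2.resize(im[170:230,280:360,::-1],(800,600),interpolation=cv2.INTER_CUBIC))
m=np.zeros(d.shape,bool);m[185:222,285:345]=1
m&=(P[...,2]>.15)&(P[...,2]<.21)
g=im.min(2)
w=m&(g>130)
print(w.sum(),P[w].min(0),P[w].max(0))
for v in range(188,222,3): print(v,' '.join('%d,%d,%d'%tuple(1000*P[v,u]) for u in range(290,340,6)))
E
```

```text
280 [ 0.64972846 -0.07756346  0.16763913] [ 0.69631228 -0.03308235  0.20431775]
188 504,-19,-2 509,-6,-3 650,-48,192 697,-57,256 705,-51,261 720,-48,278 703,-29,247 544,67,-2 550,79,-1
191 514,-23,0 518,-10,-2 655,-50,191 699,-58,251 698,-47,243 723,-49,275 727,-42,276 553,63,0 558,75,0
194 651,-71,189 656,-62,190 661,-53,191 701,-59,246 702,-49,242 721,-48,265 732,-44,276 735,-36,276 564,73,-3
197 657,-73,189 663,-65,192 667,-55,192 670,-46,190 703,-50,236 734,-54,277 736,-46,275 739,-38,274 573,68,-1
200 659,-74,184 668,-67,191 672,-58,192 676,-48,190 706,-51,232 737,-56,275 740,-48,273 742,-39,270 580,65,-1
203 659,-75,175 673,-69,190 677,-60,190 683,-51,192 706,-51,224 739,-57,271 740,-47,265 739,-37,258 587,61,-1
206 549,-38,-3 679,-72,191 681,-62,188 686,-53,189 717,-56,233 737,-55,258 735,-45,250 735,-34,243 594,57,-1
209 645,-71,135 683,-74,189 687,-64,188 692,-56,189 716,-56,223 733,-53,244 727,-40,228 696,-12,169 655,22,91
212 648,-72,130 688,-76,188 692,-67,188 695,-57,185 704,-50,194 726,-50,224 598,26,-1 602,39,-3 655,23,80
215 647,-73,120 689,-76,180 694,-67,181 695,-57,177 704,-50,184 709,-42,187 653,-1,82 654,11,75 655,24,68
218 653,-75,119 689,-77,172 695,-68,174 652,-39,94 652,-26,86 652,-14,78 652,0,70 653,11,63 655,24,56
221 661,-78,121 660,-66,114 660,-54,105 659,-42,95 659,-29,86 658,-16,77 658,-3,69 657,10,58 657,23,50
```

View pics/s5d.png

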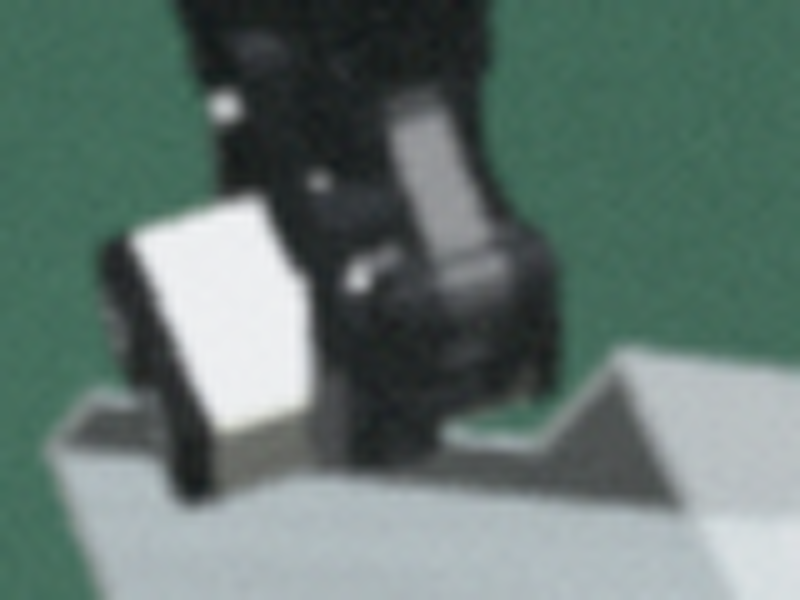

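```bash
python3 - <<'E'
from h import *
yw=np.radians(-4.6);R=np.array([[np.cos(yw),-np.sin(yw)],[np.sin(yw),np.cos(yw)]]);c=np.array([.6795,-.0059])
for n in('scene','top'):
    d=np.load(f'pics/{n}0.npz')['d'];P=cloud(n,d);L=(P[...,:2]-c)@R;h=P[...,2]-(.0725-L[...,1]*np.tan(np.radians(35)))
    m=(L[...,1]>-.065)&(L[...,1]<-.005)&(abs(L[...,0])<.05)
    for a in np.arange(-.042,.043,.004):
        k=m&(abs(L[...,0]-a)<.002); print(n,'%.0f'%(a*1000),k.sum(),(1000*np.percentile(h[k],[10,50,90])).round() if k.any() else '')
E
```

```text
scene -42 0 
scene -38 0 
scene -34 0 
scene -30 16 [10. 14. 15.]
scene -26 200 [-3.  6. 14.]
scene -22 47 [-4. -3. -2.]
scene -18 52 [-5. -3. -2.]
scene -14 62 [-96.  -3.  -2.]
scene -10 70 [-96.  -3.  -2.]
scene -6 84 [-94.  -4.  -2.]
scene -2 82 [-97.  -4.  -2.]
scene 2 88 [-95.  -4.  -2.]
scene 6 94 [-97.  -4.  -2.]
scene 10 98 [-98.  -4.  -2.]
scene 14 93 [-99.  -4.  -2.]
scene 18 99 [-100.   -5.   -2.]
scene 22 81 [-100.  -75.   -2.]
scene 26 43 [-107.  -91.  -76.]
scene 30 58 [-107.  -92.  -77.]
scene 34 161 [-102.  -50.   14.]
scene 38 210 [-98.   1.  13.]
scene 42 89 [-110.  -96.  -78.]
top -42 44 [-115.  -98.  -83.]
top -38 54 [-111.  -94.  -80.]
top -34 49 [-109.  -91.  -75.]
top -30 148 [-100.    1.   15.]
top -26 66 [-104.  -82.   -2.]
top -22 101 [-102.   -5.   -1.]
top -18 87 [-99.  -4.  -1.]
top -14 62 [-103.   -3.   -1.]
top -10 55 [-5. -3. -1.]
top -6 54 [-5. -3. -1.]
top -2 53 [-5. -3. -1.]
top 2 59 [-5. -3. -1.]
top 6 55 [-5. -3. -1.]
top 10 54 [-5. -3. -1.]
top 14 59 [-5. -3. -1.]
top 18 49 [-6. -3. -1.]
top 22 59 [-5. -3. -1.]
top 26 55 [-4. -3. -1.]
top 30 92 [-4. -1. 12.]
top 34 62 [ 0. 13. 15.]
top 38 0 
top 42 0
```

{"method": "servo_tool", "body": {
  "rows": [
    [[0.005,-0.002,0,0,0,0],[0,0,-0.015,0,0,0],[0,0,-0.015,0,0,0],[0,0,-0.008,0,0,0],[0,0,-0.003,0,0,0],[0,0,0,0,0,0],[0,0,0,0,0,0]]
  ]
}}

```text
t: 17.4
tool_pos: [0.681, -0.0433, 0.1529]
tcp_rot: [180.0, 0.0, 85.4]
force: [0.2, 0.0, -1.9]
finger_gap: 0.0434
```

```bash
python3 - <<'E'
from h import *
im,d=save('scene','s6')
cv2.imwrite('pics/s6d.png',cv2.resize(im[170:260,270:390,::-1],(800,600),interpolation=cv2.INTER_CUBIC))
E
```

```text
(no output)
```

View pics/s6d.png

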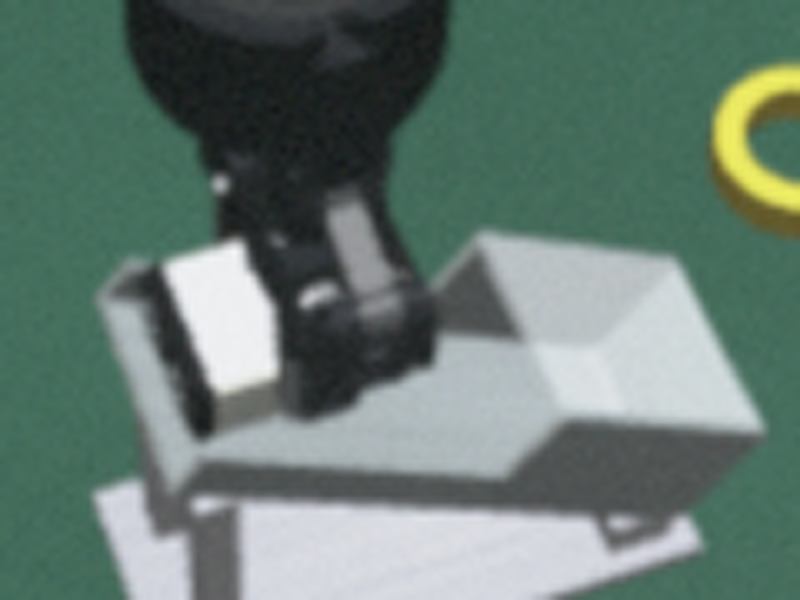

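The pack sits level between the side walls, just inside the upper end: white top at crop (225,310), end at (180,350). I'll release it.

{"method": "servo_tool", "body": {
  "rows": [
    [[0,0,0,0,0,0],[0,0,0,0,0,0],[0,0,0,0,0,0],[0,0,0,0,0,0],[0,0,0,0,0,0],[0,0,0,0,0,0],[0,0,0,0,0,0],[0,0,0.02,0,0,0],[0,0,0.03,0,0,0],[0,0,0.03,0,0,0],[0,0,0,0,0,0]]
  ],
  "claw": 1
}}

```text
t: 18.55
tool_pos: [0.6831, -0.0439, 0.2379]
tcp_rot: [179.5, -0.0, 85.4]
force: [0.2, -0.1, -0.4]
finger_gap: 0.0854
```

```bash
python3 - <<'E'
from h import *
im,d=save('scene','s7')
cv2.imwrite('pics/s7d.png',cv2.resize(im[170:260,270:390,::-1],(800,600),interpolation=cv2.INTER_CUBIC))
E
```

View pics/s7d.png

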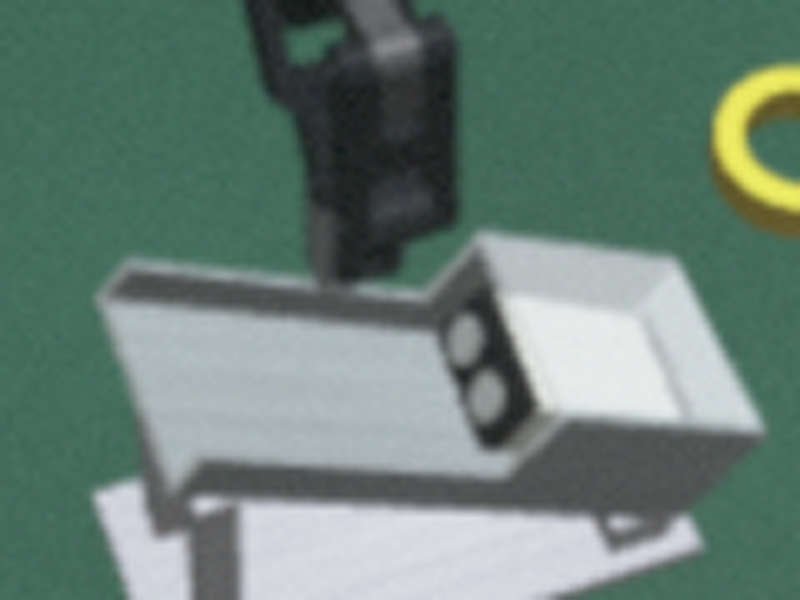

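The pack slid down under the cover to the foot, with its end face at crop (480,370). Now the wide cells.

{"method": "servo_tool", "body": {
  "rows": [
    [[-0.018,-0.0069,0,0,0,-0.1296],[-0.018,-0.0069,0,0,0,-0.1296],[-0.018,-0.0069,0,0,0,-0.1296],[-0.018,-0.0069,0,0,0,-0.1296],[-0.018,-0.0069,0,0,0,-0.1296],[-0.018,-0.0069,0,0,0,-0.1296],[-0.018,-0.0069,0,0,0,-0.1296],[-0.018,-0.0069,0,0,0,-0.1296],[-0.018,-0.0069,0,0,0,-0.1296],[-0.018,-0.0069,0,0,0,-0.1296],[-0.018,-0.0069,0,0,0,-0.1296],[-0.018,-0.0069,0,0,0,-0.1296]]
  ]
}}

```text
t: 19.8
tool_pos: [0.4634, -0.1259, 0.2315]
tcp_rot: [180.0, 0.1, -4.0]
force: [0.3, 0.7, -0.2]
finger_gap: 0.0854
```

{"method": "servo_tool", "body": {
  "rows": [
    [[0,0,0,0,0,0],[0,0,-0.04,0,0,0],[0,0,-0.04,0,0,0],[0,0,0,0,0,0],[0,0,0,0,0,0]]
  ]
}}

```text
t: 20.3
tool_pos: [0.4648, -0.126, 0.1526]
tcp_rot: [179.9, 0.1, -3.6]
force: [0.3, -0.4, 1.2]
finger_gap: 0.0852
```

{"method": "servo_tool", "body": {
  "rows": [
    [[0,0,-0.04,0,0,0],[0,0,-0.035,0,0,0],[0,0,-0.02,0,0,0],[0,0,-0.007,0,0,0],[0,0,0,0,0,0]]
  ]
}}

```text
t: 20.8
tool_pos: [0.4658, -0.1261, 0.0515]
tcp_rot: [180.0, -0.0, -3.6]
force: [-0.7, -0.4, -0.4]
finger_gap: 0.0854
```

{"method": "servo_tool", "body": {
  "rows": [
    [[0,0,0,0,0,0],[0,0,0,0,0,0],[0,0,0,0,0,0],[0,0,0,0,0,0],[0,0,0,0,0,0],[0,0,0,0,0,0],[0,0,0,0,0,0],[0,0,0,0,0,0]]
  ],
  "claw": -1
}}

```text
t: 21.6
tool_pos: [0.4655, -0.1259, 0.0515]
tcp_rot: [-180.0, -0.1, -3.7]
force: [-0.5, 0.4, 7.2]
finger_gap: 0.0312
```

{"method": "servo_tool", "body": {
  "rows": [
    [[0,0,0.03,0,0,0],[0,0,0.04,0,0,0],[0,0,0.04,0,0,0],[0,-0.0367,0,0,0,0],[0,-0.0367,0,0,0,0],[0,-0.0367,0,0,0,0],[-0.001,-0.0367,0,0,0,0],[-0.001,-0.0367,0,0,0,0],[-0.001,-0.0367,0,0,0,0],[0,-0.0367,0,0,0,0],[0,0,0,0,0,0],[0,0,0,0,0,0]]
  ]
}}

```text
t: 22.8
tool_pos: [0.4606, -0.3838, 0.1601]
tcp_rot: [180.0, 0.1, -3.9]
force: [-0.5, 1.1, -1.2]
finger_gap: 0.0314
```

{"method": "servo_tool", "body": {
  "rows": [
    [[0,0,0,0,0,0],[0,0,-0.02,0,0,0],[0,0,-0.03,0,0,0],[0,0,-0.03,0,0,0],[0,0,-0.015,0,0,0],[0,0,-0.006,0,0,0],[0,0,0,0,0,0],[0,0,0,0,0,0]]
  ]
}}

```text
t: 23.6
tool_pos: [0.4626, -0.3833, 0.061]
tcp_rot: [179.9, -0.1, -3.7]
force: [0.3, -0.5, -1.5]
finger_gap: 0.031
```

{"method": "servo_tool", "body": {
  "rows": [
    [[0,0,-0.003,0,0,0],[0,0,-0.002,0,0,0],[0,0,0,0,0,0],[0,0,0,0,0,0]]
  ]
}}

```text
t: 24.0
tool_pos: [0.4624, -0.3833, 0.0556]
tcp_rot: [180.0, -0.1, -3.7]
force: [-1.0, 0.5, 4.2]
finger_gap: 0.0311
```

{"method": "servo_tool", "body": {
  "rows": [
    [[0,0,0,0,0,0],[0,0,0,0,0,0],[0,0,0,0,0,0],[0,0,0,0,0,0],[0,0,0,0,0,0],[0,0,0.02,0,0,0],[0,0,0.04,0,0,0],[0,0,0.04,0,0,0],[0,0,0,0,0,0],[0,0,0,0,0,0]]
  ],
  "claw": 1
}}

```text
t: 25.0
tool_pos: [0.4622, -0.3832, 0.1555]
tcp_rot: [180.0, -0.1, -3.7]
force: [1.2, -0.3, -0.7]
finger_gap: 0.0856
```

{"method": "servo_tool", "body": {
  "rows": [
    [[-0.001,0.042,0,0,0,0],[-0.001,0.042,0,0,0,0],[-0.001,0.042,0,0,0,0],[-0.001,0.042,0,0,0,0],[-0.001,0.042,0,0,0,0],[-0.001,0.042,0,0,0,0],[-0.001,0.042,0,0,0,0],[-0.001,0.042,0,0,0,0],[-0.001,0.042,0,0,0,0],[-0.001,0.042,0,0,0,0],[-0.001,0.042,0,0,0,0],[-0.001,0.042,0,0,0,0]]
  ]
}}

```text
t: 26.2
tool_pos: [0.4484, 0.1227, 0.1534]
tcp_rot: [180.0, 0.1, -3.7]
force: [0.7, 0.3, -0.1]
finger_gap: 0.0854
```

{"method": "servo_tool", "body": {
  "rows": [
    [[0,0.004,0,0,0,0],[0,0,0,0,0,0],[0,0,0,0,0,0]]
  ]
}}

```text
t: 26.5
tool_pos: [0.4493, 0.1237, 0.1538]
tcp_rot: [179.9, 0.1, -3.8]
force: [0.2, -0.5, 0.0]
finger_gap: 0.0854
```

```bash
python3 - <<'E'
from h import *
im,d=save('scene','s8')
cv2.imwrite('pics/s8.png',im[60:340,90:490,::-1])
E
```

```text
(no output)
```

View pics/s8.png

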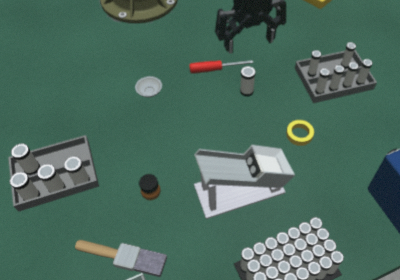

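The first wide cell stands in the wide tray (crop (20,152)), the pack is seated and both slims are in. The last wide cell is at (248,74).

{"method": "servo_tool", "body": {
  "rows": [
    [[0.002,0.001,-0.04,0,0,0],[0,0,-0.035,0,0,0],[0,0,-0.02,0,0,0],[0,0,-0.008,0,0,0],[0,0,0,0,0,0]]
  ]
}}

```text
t: 27.05
tool_pos: [0.4513, 0.1247, 0.051]
tcp_rot: [179.9, 0.1, -3.8]
force: [0.0, 0.7, 0.1]
finger_gap: 0.085
```

{"method": "servo_tool", "body": {
  "rows": [
    [[0,0,0,0,0,0],[0,0,0,0,0,0],[0,0,0,0,0,0],[0,0,0,0,0,0],[0,0,0,0,0,0],[0,0,0,0,0,0],[0,0,0,0,0,0],[0,0,0,0,0,0]]
  ],
  "claw": -1
}}

```text
t: 27.85
tool_pos: [0.4524, 0.1262, 0.0525]
tcp_rot: [-180.0, -0.0, -3.7]
force: [-0.1, -1.3, 6.7]
finger_gap: 0.031
```

{"method": "servo_tool", "body": {
  "rows": [
    [[0,0,0.03,0,0,0],[0,0,0.04,0,0,0],[0,0,0.04,0,0,0],[0.001,-0.042,0,0,0,0],[0.001,-0.042,0,0,0,0],[0.001,-0.042,0,0,0,0],[0.001,-0.042,0,0,0,0],[0.001,-0.042,0,0,0,0],[0.001,-0.042,0,0,0,0],[0.001,-0.042,0,0,0,0],[0.001,-0.042,0,0,0,0],[0,0,0,0,0,0]]
  ]
}}

```text
t: 29.05
tool_pos: [0.458, -0.2171, 0.1618]
tcp_rot: [179.7, 0.0, -4.3]
force: [0.4, 0.3, -3.0]
finger_gap: 0.0309
```

{"method": "servo_tool", "body": {
  "rows": [
    [[0.003,-0.03,0,0,0,0],[0.003,-0.035,0,0,0,0],[0.001,-0.023,0,0,0,0],[0,0,0,0,0,0],[0,0,0,0,0,0],[0,0,-0.02,0,0,0],[0,0,-0.03,0,0,0],[0,0,-0.03,0,0,0],[0,0,-0.015,0,0,0],[0,0,-0.006,0,0,0],[0,0,0,0,0,0],[0,0,0,0,0,0]]
  ]
}}

```text
t: 30.25
tool_pos: [0.4676, -0.2981, 0.0618]
tcp_rot: [180.0, -0.1, -3.7]
force: [-0.4, -0.1, -1.9]
finger_gap: 0.0312
```

{"method": "servo_tool", "body": {
  "rows": [
    [[0,0,-0.003,0,0,0],[0,0,-0.002,0,0,0],[0,0,0,0,0,0],[0,0,0,0,0,0]]
  ]
}}

```text
t: 30.65
tool_pos: [0.4675, -0.2982, 0.0566]
tcp_rot: [180.0, -0.1, -3.7]
force: [-0.4, 0.4, 5.1]
finger_gap: 0.0311
```

{"method": "servo_tool", "body": {
  "rows": [
    [[0,0,0,0,0,0],[0,0,0,0,0,0],[0,0,0,0,0,0],[0,0,0,0,0,0],[0,0,0,0,0,0],[0,0,0.02,0,0,0],[0,0,0.04,0,0,0],[0,0,0.04,0,0,0],[0,0.03,0.03,0,0,0],[0,0.04,0,0,0,0],[0,0.04,0,0,0,0],[0,0.04,0,0,0,0]]
  ],
  "claw": 1
}}

```text
t: 31.85
tool_pos: [0.4666, -0.1467, 0.1857]
tcp_rot: [-180.0, -0.0, -3.8]
force: [1.4, 0.6, -1.0]
finger_gap: 0.0853
```

{"method": "servo_tool", "body": {
  "rows": [
    [[0,0,0,0,0,0],[0,0,0,0,0,0],[0,0,0,0,0,0]]
  ]
}}

```text
t: 32.15
tool_pos: [0.4666, -0.1492, 0.1858]
tcp_rot: [180.0, -0.0, -3.8]
force: [-0.1, 0.6, -0.4]
finger_gap: 0.0855
```

```bash
python3 - <<'E'
from h import *
im,d=save('scene','s9'); t,dt=save('top','t9')
f=lambda i,y,h,x,w:cv2.resize(i[y:y+h,x:x+w,::-1],(400,300),interpolation=cv2.INTER_CUBIC)
cv2.imwrite('pics/s9c.png',np.vstack([np.hstack([f(im,180,90,80,120),f(im,180,90,275,120)]),np.hstack([f(im,90,90,370,120),f(t,180,90,425,120)])]))
z=cloud('top',dt)[...,2]
for n,(x,y,w,h) in dict(slim=(120,180,100,75),wide=(425,185,100,75)).items():
    m=(z[y:y+h,x:x+w]>.06).astype(np.uint8); k=cv2.connectedComponentsWithStats(m); print(n,[(k[2][i][4],(k[3][i]+[x,y]).round(0)) for i in range(1,k[0]) if k[2][i][4]>15],1000*np.percentile(z[y:y+h,x:x+w],99.5))
P=cloud('top',dt)
E
```

```text
slim [(np.int32(95), array([139., 200.])), (np.int32(81), array([155., 202.])), (np.int32(84), array([171., 205.])), (np.int32(86), array([188., 207.])), (np.int32(103), array([139., 229.])), (np.int32(100), array([180., 234.]))] 75.45992727748722
wide [(np.int32(4196), array([463., 234.])), (np.int32(188), array([482., 207.])), (np.int32(188), array([505., 209.]))] 576.2306672011541
```

View pics/s9c.png

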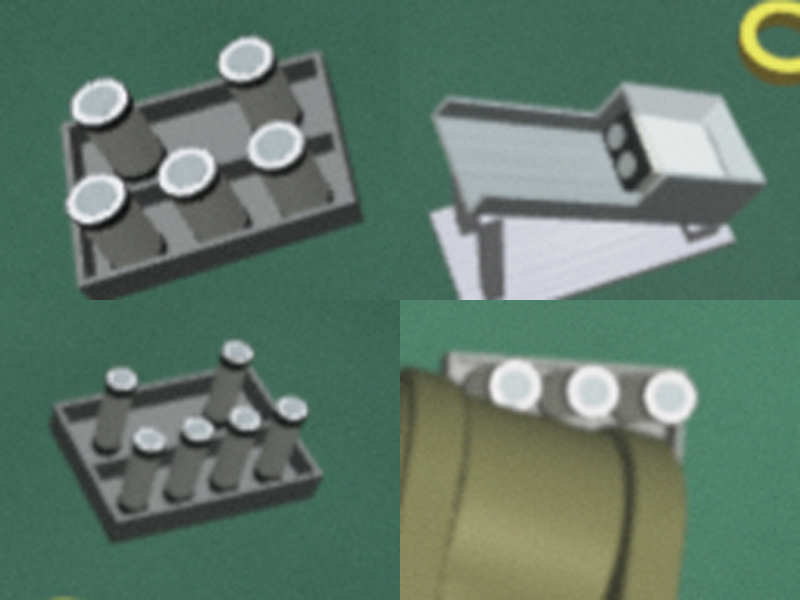

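```bash
python3 - <<'E'
from h import *
c=robot.camera_info('scene');T=np.array(c['world_to_cam']);yw=np.radians(-4.6)
for yl in(.0273,.017,.037):
    z=.068-(yl-.0273)*.7; p=np.array([.6815-np.sin(yw)*yl,-.0059+np.cos(yw)*yl,z])
    u=cv2.projectPoints(p.reshape(1,3),cv2.Rodrigues(T[:3,:3])[0],T[:3,3],np.array(c['intrinsics']),np.array(c['dist_coeffs'],float))[0]; print(yl,u.ravel())
E
```

```text
0.0273 [343.08486775 226.77462619]
0.017 [338.34812251 226.37306513]
0.037 [347.46380374 227.14592617]
```

The measured rear face of the pack, at (343,225), matches the seated prediction of (343,227). Handing in.

```bash
python3 -c "
from rig import robot
print(robot.job_done())"
```

```text
the job is handed in; nothing more can be done
None
```

The job is done and handed in at about 32 s on the robot's clock, with the gripper open and clear of everything.

- **Slim cells:** both stand upright in the slim tray's empty trough. The second was set down about 7 mm off its planned spot along the tray, still clear of the wall. The final top view shows both tops at cell height.
- **Wide cells:** both stand upright in the wide tray's empty trough. I checked these in the final scene picture only, because the arm hid that trough from the top camera.
- **Flat twin pack:** it slid under the clear cover and rests at the foot of the chute. Its rear face appears at pixel (343,225), and a fully seated pack should show it at (343,227).

The two cameras disagreed by about 4–5 mm in x. I used values in between for the later grasps and shifted the pack a few millimetres before releasing it. The largest wrist force component I saw was about 7 N, and no check failed.

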